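# Draw the glass cutter from its leaning stand and poise it upright over the glass

## Task

Get ready to score the small glass strip that lies in the corner of the cutting board's metal fence: draw the glass cutter out of the leaning tool stand, turn it upright with its wheel end down, and hold it with the wheel about 3 cm above the middle of the strip. Finish while still holding it there, raised and still; the cutter must not touch the glass, and the pens, the strip and everything else stay where they are.

Things in the scene. Friction and masses are not known exactly. Their poses are not given: they have to be found in the camera images.
- glass_cutter: glass cutter: straight barrel 13 mm thick, 143 mm long, 60 g, ribbed grip, narrowing to a small wheel head; stands wheel down, leaning, in one of the stand's 3 sockets (varies). Origin half-way along it, on its side face; the centre line is 6.5 mm along z from it. y runs from wheel to blunt end (72 mm from origin). Origin starts 19 mm outside the socket's mouth; 45 mm of draw along y frees it
- cutter_wheel (a point): the cutter's wheel tip, on its centre line 71 mm from the body origin toward -y; hidden in the socket at the start
- pen_a: a felt marker pen, a smooth capped barrel 13 mm thick and 126 mm long, standing in another socket; to be left there. Origin half-way along it, y along it and up
- pen_b: a second felt marker pen, like the first, in the remaining socket; to be left there
- tool_stand: fixed wooden stand, foot 95 x 206 mm, 65 mm high: a block with 3 square sockets in a row between two cheeks. Origin: centre of its underside. Sockets at y = -70, 0, +70 mm, 15 mm wide, 45 mm deep, leaning 0.6 rad from vertical toward the stand's -x side; mouths centred 17 mm toward -x of the origin, 61 mm up. Tools sit a little loose and lean up to 0.07 rad more
- cutting_board: fixed plywood board 110 x 140 x 10 mm with an L-shaped metal fence 5 mm high on it, whose arms lie along the strip's +x side and across its +y end. Origin: centre of its underside
- strip: the glass strip to be scored, 19 (x) x 60 (y) x 4 mm, copper-edged, lying loose on the cutting board in the fence's corner. Origin: centre of its underside, 10 mm above the bench; its top is 14 mm above the bench
- oil: small bottle with a screw cap, 35 mm wide, 73 mm high; bystander
- stone: dark bar-shaped abrasive stone, 26 x 98 x 20 mm; bystander
- tin: round metal tin, 52 mm wide, 34 mm high; bystander
- nugget: flat-backed glass nugget, 21 mm wide, 9 mm high; bystander
- foil: flat ring-shaped roll of copper foil, 92 mm wide, 9 mm high; bystander
Mind the look-alikes: they are no part of the job. Of the things that look like the tool_stand, the larger one is meant.

How it is judged (in metres and radians):
On the way:
1. the glass cutter has been drawn clear of its socket by the gripper (distance of glass_cutter from where it was at the start of the episode above 0.045 m and contact force between glass_cutter and the fingers above 0.5 N and contact force between glass_cutter and tool_stand below 0.1 N), for 0.1 s.
At the end, for the whole second after the job is handed in: the gripper holds the cutter at rest, its y axis (wheel down) within 0.2 rad of straight up, the wheel 10 to 60 mm above the strip's top, within 16 mm of the strip's middle across it and 22 mm along it; the strip has moved under 10 mm and the pens under 30 mm (angle between glass_cutter's own y axis and vertical below 0.2 rad and x of cutter_wheel in the frame of strip between -0.016 and 0.016 m and y of cutter_wheel in the frame of strip between -0.022 and 0.022 m and z of cutter_wheel in the frame of strip between 0.014 and 0.064 m and contact force between glass_cutter and the fingers above 0.5 N and linear speed of glass_cutter below 0.03 m/s and distance of strip from where it was at the start of the episode below 0.01 m and distance of each of pen_a, pen_b from where it was at the start of the episode below 0.03 m); the arm keeps its last pose, push and grip.
It fails at once if the cutter touches the glass strip (contact force between glass_cutter and strip above 0.5 N).
It fails at once if the strip is shifted (distance of strip from where it was at the start of the episode above 0.015 m).
It fails at once if a pen is pulled or knocked out of its socket (distance of any of pen_a, pen_b from where it was at the start of the episode above 0.04 m).
It fails at once if a bystander is displaced (distance of any of oil, stone, tin, nugget, foil from where it was at the start of the episode above 0.04 m).
It also fails if it takes over 32 s, if anything falls off the work surface, if the arm or the gripper's body presses on something with over 40 N, if the wrist force passes 120 N, or if a joint passes its speed limit or range.

## Robot

A 6-joint arm with a two-finger parallel gripper is mounted at the origin on a cart in front of the work surface, level with it; the furniture and walls round the work are solid. World frame = base frame: x ahead of the robot, y to its left, z up, the work surface at z = 0. Lengths are in mm, angles in rad, forces in N, time in s.
With the tool pointing down it reaches from about 400 to 925 mm from the base axis. Payload 12.5 kg.
Tool frame: the origin (TCP) lies between the finger pads; the fingertips stand 25 mm ahead of it and the grasp point (between the pads) lies 6 mm ahead of it; z points along the fingers, y is the line along which they close (so a half turn about z gives the same grasp; the last joint's range is limited). The gripper opens to 95 mm and grips with 3 to 60 N. Pads are 20 mm wide; open, the fingers measure 119 mm over their backs; the gripper's body (75 mm by 180 mm) begins 59 mm behind the grasp point.
Start: joints at [-0.106, 0.491, 1.559, -0, 1.092, -0.106], TCP at [625.015, 0.021, 239.661] pointing down, gripper open.
Joint ranges: [-3.1, 3.1], [-0.84, 2.19], [0.05, 2.79], [-1.13, 4.28], [0.06, 2.93], [-2.69, 2.69]. Speed limits (rad/s): [2.22, 2.22, 2.79, 3.14, 3.14, 3.14].

## Interface

Orientations are given as [roll, pitch, yaw] about the fixed x, y, z axes, in that order (R = Rz(yaw) Ry(pitch) Rx(roll)).
In Python, from cell import state, read_camera, job_done, cut_out gives the robot as it stands. The module is installed in compiled form; this text tells all that it offers.
- The arm moves only by the tool jog_arm, never from a script. Its argument "motion" is a list of rows, each a list of 2 entries, a list of its own where there are three numbers: the shift along the tool's x, y, z in mm, then the turn about the tool's z in rad. A call has 1 to 5 rows; each row is the pose to reach, as a shift and turn from the pose commanded when the call began, along the tool's axes at that moment; what a row does not reach only later rows make up. A row lasts 1/10 s, in which the tool goes at most 50 mm and 8.59 degrees, less where a joint would pass 70% of its speed; a pose out of reach is approached as far as the arm can. A call with a gripper value outside its range is refused whole. "grip" is the closure, from 0 (fully open) to 1 (shut), set as the call begins (left out, the last holds). The fingers move at their own pace and stop on an object; the grip force is fixed at half the most. Time passes only in rows, so rows that repeat a pose let the fingers close. It gives the time, the measured TCP pose, the force, the opening and the grip force at its end, in the units of the state.
- state(): the state, without advancing time (a new reading comes with each control period).
- read_camera(name): name is "scene" or "side" or "wrist"; returns a dict with "img" (384x512x3 uint8, blue, green, red), "vertical_fov" (degrees; the focal length in pixels is half the picture's height over the tangent of half this angle, whatever the lens; pixels are square), "cx", "cy" (the principal point, pixels), "k1" (the pictures are not rectified: a ray, as slopes to the right and down, at radius r is drawn at 1 + k1 r^2 times it, then the intrinsics apply), "extrinsics" (4x4, takes a point from camera to world coordinates). Camera axes: x right, y up, looking along -z (the intrinsics and any distortion apply to the point x, -y, -z); pixel columns grow to the right and rows downward; lengths in mm; the calibration is good to about 2 mm. A picture is of the moment at which its call begins. There is no depth.
- job_done(): hands the job in; it is judged then, once.
Trained networks look in a picture, given as the dict that the camera call returned (one of the last four; its "shot" number tells which), for a name from the list of things; names that differ only in an ending like _2 or _b are one class to them, and where a whole thing is asked for, a point or a joint stands for the part that bears it (a point fixed in the world has none). Each returns a list of dicts, best first, with "p" (0 to 1); they miss things now and then, are a little off and sometimes report something else, mostly with a low value. They report only what shows in the picture. A call takes as long as a camera call. They do not tell look-alikes from the thing itself.
- cut_out(name, picture): "region" (384x512 bool, what is visible of it) and "box" ([left, top, right, bottom] in pixels, round what is visible of it).
The state is a dict: "t": time; "joints": joint angles; "qvel": joint speeds; "tau": joint torques, N m; "eef_pos": TCP position; "tcp_rot": TCP orientation; "ft_force": force on the tool from outside, world axes, zero at the start; "moment": the same for the moment, N m; "opening": opening from 0.0 (shut) to 1.0 (fully open); "grip_force": force on a finger pad.
Only numpy, scipy, OpenCV 4.12 (cv2) and the standard library are available. Lean on these libraries where they do the work, as an engineer would, in place of code of your own. Each camera call takes 0.05 s, during which the arm holds its last target. There are 200 camera calls.

## Working session

There is one attempt and no reset: what is moved stays moved. The work goes in short steps, Python scripts to look and compute and a tool call to move; the robot and the scene stay as the last step left them, time stands still between calls to the robot, and variables do not carry over. Pictures are saved under pics/ and viewed, at most 12 in all, crops included, and the job is handed in when it is done.

Besides the shell and the picture viewer there is one more tool, called after "Emit:" in YAML: its name, and indented under it one key for each argument. jog_arm: Moves the arm, as the interface text tells. Its arguments: {"type":"object","properties":{"motion":{"type":"array"},"grip":{"type":"number"}},"required":["motion"]}

```bash
mkdir -p pics; cat > h.py <<'E'
import numpy as np, cv2
from cell import state, read_camera, job_done, cut_out
def K(p):
    f=192/np.tan(np.radians(p["vertical_fov"])/2)
    return np.array([[f,0,p["cx"]],[0,f,p["cy"]],[0,0,1.]]), np.array([p["k1"],0,0,0.])
def ray(p,uv):
    k,d=K(p); E=np.array(p["extrinsics"])
    n=cv2.undistortPoints(np.array(uv,float).reshape(-1,1,2),k,d).reshape(-1,2)
    D=np.c_[n[:,0],-n[:,1],-np.ones(len(n))]@E[:3,:3].T
    return E[:3,3],D
def onz(p,uv,z):
    o,D=ray(p,uv); return o+D*((z-o[2])/D[:,2])[:,None]
def proj(p,X):
    k,d=K(p); E=np.array(p["extrinsics"])
    c=(np.array(X,float).reshape(-1,3)-E[:3,3])@E[:3,:3]; c[:,1:]*=-1
    return cv2.projectPoints(c,np.zeros(3),np.zeros(3),k,d)[0].reshape(-1,2)
E
python3 - <<'E'
from h import *
ps={}
for n in("scene","side"):
    p=read_camera(n); ps[n]=p; cv2.imwrite(f"pics/{n}0.png",p["img"])
    print(n,np.round(p["extrinsics"],2).tolist(),p["vertical_fov"],p["k1"])
    for o in("glass_cutter","pen_a","tool_stand","strip","cutting_board"):
        for r in cut_out(o,p): print(o,round(r["p"],2),r["box"])
import pickle; pickle.dump(ps,open("p0.pkl","wb"))
cv2.imwrite("pics/a.png",cv2.resize(np.vstack([ps["scene"]["img"],ps["side"]["img"]]),(400*1,600)))
print(state())
E
```

```text
scene [[0.62, 0.59, -0.52, -263.44], [-0.79, 0.46, -0.42, -274.45], [-0.01, 0.67, 0.75, 1197.53], [0.0, 0.0, 0.0, 1.0]] 46.192901460859574 0.023674791714914552
glass_cutter 0.22 [275.4, 213.4, 290.9, 222.9]
pen_a 0.64 [275.6, 212.8, 291.8, 224.2]
pen_a 0.63 [291.7, 202.3, 306.7, 209.4]
tool_stand 0.88 [255.1, 187.3, 312.5, 240.5]
tool_stand 0.85 [130.4, 167.9, 173.6, 198.5]
strip 0.54 [321.6, 250.7, 338.6, 259.6]
cutting_board 0.63 [305.3, 188.8, 321.2, 200.2]
cutting_board 0.58 [304.0, 234.9, 359.0, 280.7]
side [[0.99, 0.04, -0.09, 400.93], [-0.1, 0.39, -0.92, -962.74], [-0.0, 0.92, 0.39, 640.33], [0.0, 0.0, 0.0, 1.0]] 51.33544913995492 -0.018975685007506016
glass_cutter 0.36 [284.6, 196.0, 288.4, 208.0]
glass_cutter 0.32 [326.3, 231.0, 334.6, 258.2]
pen_a 0.57 [265.3, 196.9, 267.7, 207.7]
pen_a 0.49 [240.0, 196.8, 246.4, 207.6]
tool_stand 0.79 [233.6, 202.1, 295.6, 231.2]
tool_stand 0.69 [195.4, 163.7, 230.1, 182.9]
strip 0.51 [255.7, 245.3, 261.8, 256.9]
cutting_board 0.82 [239.7, 239.2, 277.0, 272.8]
{'t': 0.6, 'joints': array([-1.05585902e-01,  4.90893132e-01,  1.55889166e+00,  9.66528358e-06,
        1.09169458e+00, -1.05616057e-01]), 'qvel': array([-4.54516675e-04, -4.97090676e-04,  8.38045504e-05, -1.38320077e-03,
        3.78645411e-04,  1.47383443e-03]), 'tau': array([-1.11245437e-03, -6.12211204e+01, -2.58361745e+01,  6.92802086e-02,
        4.44754888e-02,  7.43455371e-05]), 'eef_pos': array([6.25020320e+02, 3.15103257e-02, 2.39668088e+02]), 'tcp_rot': array([3.14147910e+00, 3.41186072e-06, 1.57082203e+00]), 'ft_force': array([ 0.02931654, -0.26829028, -0.21102895]), 'moment': array([ 0.01570647, -0.02107795, -0.00613915]), 'grip_force': 0.0, 'opening': 1.0011253856184914}
```

View pics/scene0.png

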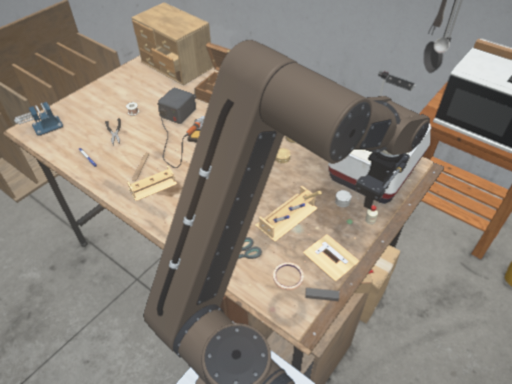

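View pics/side0.png

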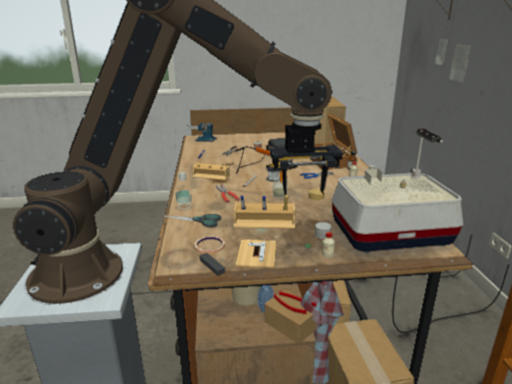

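```bash
python3 - <<'E'
from h import *
import pickle
ps=pickle.load(open("p0.pkl","rb")); s,d=ps["scene"],ps["side"]
print(onz(s,[[283,218],[299,206],[318,193],[331,255],[331,257]],60).round(), onz(d,[[243,202],[266,202],[286,202],[259,251]],60).round())
a=cv2.resize(s["img"][175:285,245:365],(0,0),fx=5,fy=5,interpolation=3)
b=cv2.resize(d["img"][185:275,220:345],(0,0),fx=5,fy=5,interpolation=3)[:, :]
a=cv2.resize(a,(400,367)); b=cv2.resize(b,(400,288))
a=a[:300];c=np.zeros((600,400,3),np.uint8);c[:300]=a;c[300:588]=b
c=np.hstack([cv2.resize(s["img"][180:280,250:360],(400,364)),np.vstack([cv2.resize(d["img"][190:275,225:310],(400,400))])[:364]])
cv2.imwrite("pics/b.png",c)
w=read_camera("wrist");cv2.imwrite("pics/w0.png",w["img"])
pickle.dump(w,open("w0.pkl","wb"));print(np.round(w["extrinsics"],3).tolist(),w["vertical_fov"])
for o in("glass_cutter","pen_a","tool_stand","strip","cutting_board"):
    for r in cut_out(o,w): print(o,round(r["p"],2),r["box"])
E
```

```text
[[500. 234.  60.]
 [574. 222.  60.]
 [661. 204.  60.]
 [473.  35.  60.]
 [467.  32.  60.]] [[486. 295.  60.]
 [565. 286.  60.]
 [634. 278.  60.]
 [505. -29.  60.]]
[[1.0, -0.0, -0.0, 626.238], [0.0, 0.961, 0.277, 77.921], [0.0, -0.277, 0.961, 384.505], [0.0, 0.0, 0.0, 1.0]] 60.37300537807892
strip 0.58 [130.6, 95.4, 153.0, 154.5]
cutting_board 0.68 [93.9, 53.5, 201.0, 193.8]
```

View pics/b.png

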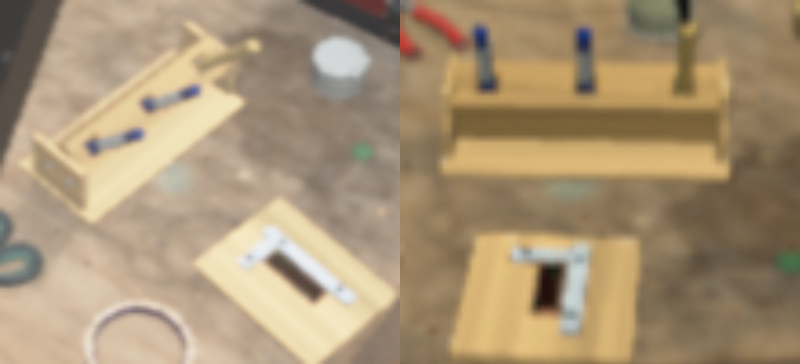

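View pics/w0.png

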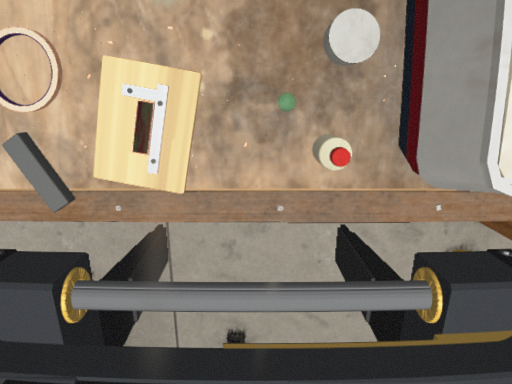

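Emit:
jog_arm:
  motion:
    - [[40, 0, 0], 0]
    - [[85, 0, 0], 0]
    - [[130, 0, 0], 0]
    - [[175, 0, 0], 0]
    - [[200, 0, 0], 0]

```text
t: 1.4
eef_pos: [624.6, 203.1, 239.6]
tcp_rot: [3.141, -0.0, 1.573]
ft_force: [-0.1, -0.8, 0.7]
opening: 1.0
grip_force: 0.0
```

Emit:
jog_arm:
  motion:
    - [[0, 0, 0], 0]
    - [[0, 0, 0], 0]

```text
t: 1.6
eef_pos: [624.9, 200.1, 239.5]
tcp_rot: [-3.141, 0.0, 1.572]
ft_force: [-1.1, -0.9, -0.9]
opening: 0.997
grip_force: 0.0
```

```bash
python3 - <<'E'
from h import *
import pickle
w=read_camera("wrist");cv2.imwrite("pics/w1.png",w["img"]);pickle.dump(w,open("w1.pkl","wb"))
print(state()["eef_pos"],state()["t"],np.round(w["extrinsics"],3).tolist())
for o in("glass_cutter","pen_a","tool_stand","strip","cutting_board"):
    for r in cut_out(o,w): print(o,round(r["p"],2),r["box"])
E
```

```text
[625.00079021 199.40040163 239.56508284] 1.65 [[1.0, -0.001, -0.0, 626.043], [0.001, 0.961, 0.277, 278.079], [-0.0, -0.277, 0.961, 384.303], [0.0, 0.0, 0.0, 1.0]]
glass_cutter 0.97 [228.6, 143.3, 251.2, 235.0]
pen_a 0.72 [66.3, 128.0, 113.0, 201.4]
pen_a 0.59 [146.1, 135.3, 184.4, 214.8]
tool_stand 0.64 [73.3, 65.2, 287.3, 172.9]
tool_stand 0.58 [228.7, 148.8, 254.7, 234.5]
strip 0.58 [160.8, 272.1, 166.8, 280.5]
cutting_board 0.58 [120.5, 224.6, 210.1, 332.9]
```

View pics/w1.png

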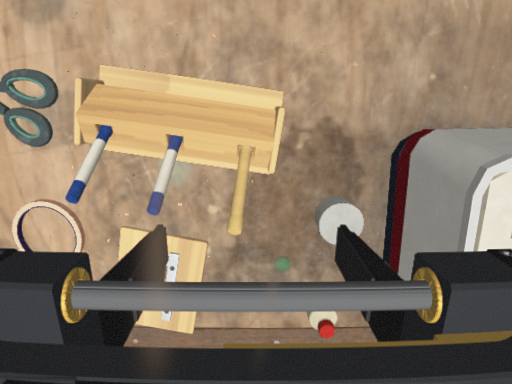

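```bash
python3 - <<'E'
from h import *
import pickle
w=pickle.load(open("w1.pkl","rb")); w0=pickle.load(open("w0.pkl","rb"))
m=onz(w,[[106,130],[177,139],[246,149]],62); print(m.round(1),np.linalg.norm(np.diff(m,axis=0),axis=1))
for z in(125,130,135,140):
    e=onz(w,[[235,230]],z)[0]; print(z,e.round(1),np.linalg.norm(e-m[2]),np.arctan2(np.hypot(*(e-m[2])[:2]),z-62))
r=cut_out("strip",w0)[0]; mk=r["region"]
print(cv2.minAreaRect(np.argwhere(mk)[:,::-1].astype(np.float32)))
b=cv2.boxPoints(cv2.minAreaRect(np.argwhere(mk)[:,::-1].astype(np.float32)));q=onz(w0,b,14);print(q.round(1),q.mean(0),np.linalg.norm(np.diff(q,axis=0),axis=1))
v=w0["img"][75:175,90:205]; cv2.imwrite("pics/s.png",cv2.resize(v,None,fx=5,fy=5))
c=cut_out("glass_cutter",w)[0]["region"]
p=np.argwhere(c)[:,::-1].astype(np.float32);print(cv2.minAreaRect(p),cv2.boxPoints(cv2.minAreaRect(p)))
E
```

```text
[[484.  250.1  62. ]
 [553.7 240.8  62. ]
 [621.  230.9  62. ]] [70.36343325 67.98958469]
125 [612.5 171.6 125. ] 86.97715456651751 0.7607369211073972
130 [612.7 173.6 130. ] 89.30888150503904 0.705322630367598
135 [613.  175.7 135. ] 91.90047415414521 0.6528799756533983
140 [613.3 177.7 140. ] 94.7306070851164 0.6034414827823348
((142.63917541503906, 127.12142181396484), (19.98229217529297, 55.69925308227539), 4.23639440536499)
[[488.7  18.4  14. ]
 [498.9  79.7  14. ]
 [520.9  77.9  14. ]
 [511.7  16.6  14. ]] [505.04051674  48.15907328  14.        ] [62.1339855  22.06652929 61.95085756]
((240.59249877929688, 189.59310913085938), (14.507681846618652, 87.49768829345703), 8.93058967590332) [[226.63512 231.68552]
 [240.21806 145.24857]
 [254.54988 147.5007 ]
 [240.96693 233.93765]]
```

View pics/s.png

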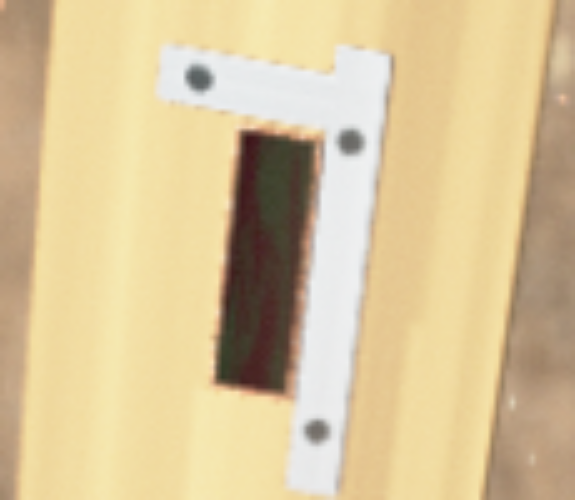

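The larger stand holds pen at wrist-picture pixel (90,165), pen at (165,175), and an unmarked brass-coloured ribbed tool from the mouth at (246,149) to its end at (235,231). That last one is the cutter: it is the only barrel that isn't a blue/white pen, the detector gives it 0.97, and the sockets are 70 mm apart as described. The strip's middle is near (505, 48), with the fence on its +x and +y sides as described.

Emit:
jog_arm:
  motion:
    - [[-2, -9, 10], 0.14]
    - [[-2, -9, 45], 0.14]
    - [[-2, -9, 70], 0.14]
    - [[-2, -9, 70], 0.14]
  grip: 0.5

```text
t: 2.4
eef_pos: [614.8, 197.4, 166.7]
tcp_rot: [-3.137, 0.002, 1.43]
ft_force: [-0.5, 0.3, 0.4]
opening: 0.718
grip_force: 0.0
```

```bash
python3 - <<'E'
from h import *
import pickle
w=read_camera("wrist");cv2.imwrite("pics/w2.png",w["img"]);pickle.dump(w,open("w2.pkl","wb"))
s=state();print(s["eef_pos"],s["tcp_rot"],s["t"],s["opening"])
P=np.array([616.2,197.8,105.8]);print(proj(w,[P,[621,230.9,62],[613,175.7,135]]))
for r in cut_out("glass_cutter",w):
    p=np.argwhere(r["region"])[:,::-1].astype(np.float32);print(r["p"],r["box"],cv2.boxPoints(cv2.minAreaRect(p)))
d=read_camera("side");print(proj(d,[P,[621,230.9,62],[613,175.7,135]]),[ (r["p"],r["box"]) for r in cut_out("glass_cutter",d)])
E
```

```text
[615.70000802 197.69139757 168.78640074] [-3.13931066e+00  8.88474415e-04  1.43048156e+00] 2.45 0.6799319915213329
[[251.79537398 220.23488341]
 [252.16577003 158.76568811]
 [251.48663701 272.3269266 ]]
0.63 [240.4, 152.6, 259.4, 275.6] [[240. 154.]
 [260. 154.]
 [260. 276.]
 [240. 276.]]
[[285.29579208 199.7536139 ]
 [284.69417837 207.5290202 ]
 [285.72382499 194.24596259]] []
```

View pics/w2.png

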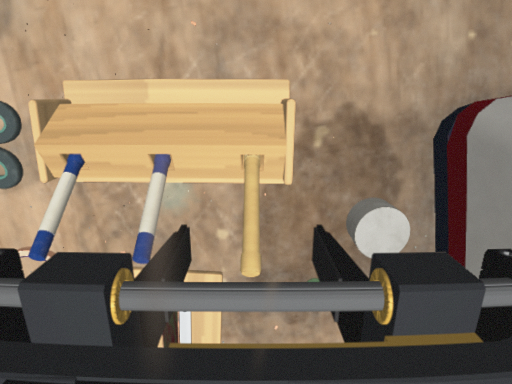

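The cutter now runs straight down the picture from (252,156) to (251,275), centred between the fingers and matching the prediction. Next I descend and grip.

Emit:
jog_arm:
  motion:
    - [[0, 0, 25], 0]
    - [[0, 0, 50], 0]
    - [[0, 0, 57], 0]
    - [[0, 0, 57], 0]

```text
t: 3.0
eef_pos: [616.2, 198.0, 112.9]
tcp_rot: [-3.141, 0.0, 1.431]
ft_force: [0.4, -0.5, 0.6]
opening: 0.503
grip_force: 0.0
```

Emit:
jog_arm:
  motion:
    - [[0, 0, 0], 0]
    - [[0, 0, 0], 0]
    - [[0, 0, 0], 0]
    - [[0, 0, 0], 0]
    - [[0, 0, 0], 0]
  grip: 1

```text
t: 3.5
eef_pos: [616.0, 198.0, 113.0]
tcp_rot: [3.141, -0.0, 1.431]
ft_force: [-2.8, 0.4, 1.3]
opening: 0.135
grip_force: 11.6
```

Emit:
jog_arm:
  motion:
    - [[0, 0, 0], 0]
    - [[0, 0, 0], 0]
    - [[-4, 0, -5], 0]
    - [[-9, 0, -12], 0]
    - [[-15, 0, -20], 0]

```text
t: 4.0
eef_pos: [613.7, 182.7, 133.1]
tcp_rot: [-3.141, 0.0, 1.431]
ft_force: [-1.4, 1.7, -0.8]
opening: 0.135
grip_force: 30.0
```

Emit:
jog_arm:
  motion:
    - [[0, 0, 0], 0]
    - [[0, 0, 0], 0]

```text
t: 4.2
eef_pos: [613.8, 182.7, 133.1]
tcp_rot: [3.142, 0.0, 1.43]
ft_force: [-3.4, -0.2, 1.5]
opening: 0.135
grip_force: 29.9
```

```bash
python3 - <<'E'
from h import *
s=state();print(s["eef_pos"],s["t"],s["ft_force"],s["moment"],s["grip_force"],s["opening"])
w=read_camera("wrist");cv2.imwrite("pics/w3.png",w["img"])
for r in cut_out("glass_cutter",w): print(r["p"],r["box"])
E
```

```text
[613.77861945 182.65898909 133.06676394] 4.2 [-3.35641088 -0.1601951   1.480859  ] [-0.05724617  0.64831406  0.070261  ] 29.94843989610672 0.13499082030931853
```

View pics/w3.png

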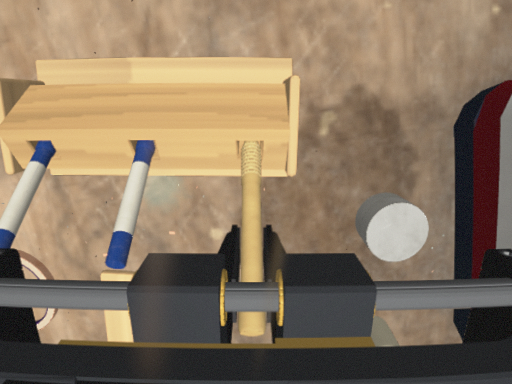

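Emit:
jog_arm:
  motion:
    - [[-4, 0, -6], 0]
    - [[-8, 0, -11], 0]
    - [[-2, 0, -16], 0]
    - [[4, 0, -19], 0]
    - [[4, 0, -19], 0]

```text
t: 4.8
eef_pos: [614.4, 187.5, 152.3]
tcp_rot: [3.141, 0.001, 1.432]
ft_force: [-3.3, -3.0, 1.1]
opening: 0.134
grip_force: 30.0
```

Emit:
jog_arm:
  motion:
    - [[7, 0, -4], 0]
    - [[14, 0, -6], 0]
    - [[21, 0, -8], 0]
    - [[28, 0, -10], 0]

```text
t: 5.2
eef_pos: [618.4, 215.2, 161.9]
tcp_rot: [-3.142, 0.001, 1.431]
ft_force: [-1.9, -3.9, -1.4]
opening: 0.13
grip_force: 30.0
```

```bash
python3 - <<'E'
from h import *
s=state();print(s["eef_pos"],s["t"],s["ft_force"],s["moment"])
w=read_camera("wrist");cv2.imwrite("pics/w4.png",w["img"])
for r in cut_out("glass_cutter",w): print(r["p"],r["box"])
E
```

```text
[618.37136299 215.17601106 161.87475987] 5.2 [-1.93537205 -3.90919238 -1.4029752 ] [-1.06834022  0.63069367  0.03694488]
0.91 [238.6, 176.8, 267.0, 344.2]
0.64 [21.0, 264.3, 79.1, 339.4]
```

View pics/w4.png

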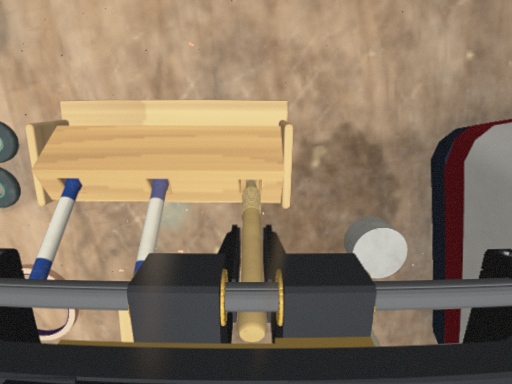

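Emit:
jog_arm:
  motion:
    - [[6, 0, -1], 0]
    - [[12, 0, -1], 0]
    - [[18, 0, -1], 0]
    - [[22, 0, -1], 0]

```text
t: 5.7
eef_pos: [621.7, 236.7, 163.1]
tcp_rot: [3.141, 0.0, 1.431]
ft_force: [-3.2, -4.4, 2.1]
opening: 0.131
grip_force: 29.8
```

```bash
python3 - <<'E'
from h import *
s=state();print(s["eef_pos"],s["t"],s["ft_force"],s["moment"])
w=read_camera("wrist");cv2.imwrite("pics/w5.png",w["img"])
for r in cut_out("glass_cutter",w): print(r["p"],r["box"])
print(proj(w,[[621,231,62],[621,238,62]]))
E
```

```text
[621.68184402 236.69637575 163.08332208] 5.7 [-3.21933499 -4.44709819  2.07479991] [-1.13562705  0.63386478 -0.01501147]
[[249.60857442 209.77718327]
 [248.34767273 201.36177822]]
```

View pics/w5.png

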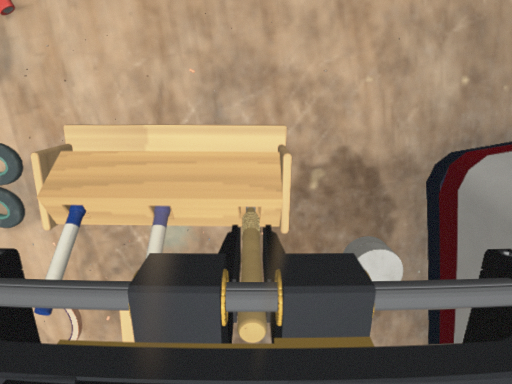

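```bash
python3 - <<'E'
from h import *
w=read_camera("wrist")
e=onz(w,[[252,328]],193)[0]; g=np.array([621.7,236.7,157])
for z in (50,55,62):
    t=onz(w,[[250,209]],z)[0]; print(z,t.round(1),((e-t)/np.linalg.norm(e-t)).round(3),((g-t)/np.linalg.norm(g-t)).round(3))
print(e.round(1))
d=read_camera("side");s=read_camera("scene")
for n,p in(("side",d),("scene",s)):
    for r in cut_out("glass_cutter",p): print(n,r["p"],r["box"])
    print(proj(p,[g,[621,231,50],g+[0,0,36]]).round(0).tolist())
E
```

```text
50 [620.9 227.9  50. ] [ 0.004 -0.029  1.   ] [0.007 0.082 0.997]
55 [621.2 229.6  55. ] [ 0.002 -0.042  0.999] [0.005 0.069 0.998]
62 [621.5 231.9  62. ] [-0.    -0.062  0.998] [0.002 0.05  0.999]
[621.5 223.8 193. ]
side 0.55 [283.1, 178.2, 290.8, 209.8]
[[285.0, 181.0], [285.0, 211.0], [286.0, 170.0]]
[[306.0, 175.0], [305.0, 198.0], [306.0, 167.0]]
```

Emit:
jog_arm:
  motion:
    - [[-3, 0, -5], 0]
    - [[-6, 0, -10], 0]
    - [[-6, 0, -30], 0]
    - [[-6, 0, -60], 0]
    - [[-6, 0, -80], 0]

```text
t: 6.55
eef_pos: [621.1, 230.7, 245.0]
tcp_rot: [3.139, -0.001, 1.431]
ft_force: [-0.4, 0.8, -0.7]
opening: 0.129
grip_force: 30.0
```

Emit:
jog_arm:
  motion:
    - [[0, 0, 0], 0]
    - [[0, 0, 0], 0]

```text
t: 6.75
eef_pos: [620.5, 230.6, 242.6]
tcp_rot: [3.141, -0.0, 1.431]
ft_force: [0.2, -0.2, -1.8]
opening: 0.132
grip_force: 30.0
```

```bash
python3 - <<'E'
from h import *
import pickle
st=state();print(st["eef_pos"],st["t"],st["ft_force"])
P={}
for n in("wrist","side","scene"):
    p=read_camera(n);P[n]=p
    for r in cut_out("glass_cutter",p):
        q=np.argwhere(r["region"])[:,::-1].astype(np.float32); print(n,r["p"],r["box"],cv2.boxPoints(cv2.minAreaRect(q)).round(1).tolist() if len(q) else "")
pickle.dump(P,open("p6.pkl","wb"))
a=cv2.resize(P["wrist"]["img"][150:384,190:320],(333,600),interpolation=2)
b=cv2.resize(P["side"]["img"][130:230,250:325],(225,300),interpolation=2);c=cv2.resize(P["scene"]["img"][110:210,270:345],(225,300),interpolation=2)
cv2.imwrite("pics/c6.png",np.hstack([a,np.vstack([b,c])]))
E
```

```text
[620.51762767 230.59171502 242.55195122] 6.75 [ 0.20268649 -0.24712585 -1.75198219]
wrist 0.91 [235.7, 203.7, 267.1, 344.0] [[237.0, 202.0], [267.0, 202.0], [267.0, 343.0], [237.0, 343.0]]
side 0.4 [315.4, 223.8, 332.5, 239.5] [[315.0, 223.0], [331.0, 223.0], [331.0, 238.0], [315.0, 238.0]]
scene 0.65 [307.5, 152.1, 312.8, 180.5] [[305.0, 181.5], [311.8999938964844, 152.3000030517578], [316.6000061035156, 153.39999389648438], [309.70001220703125, 182.60000610351562]]
```

View pics/c6.png

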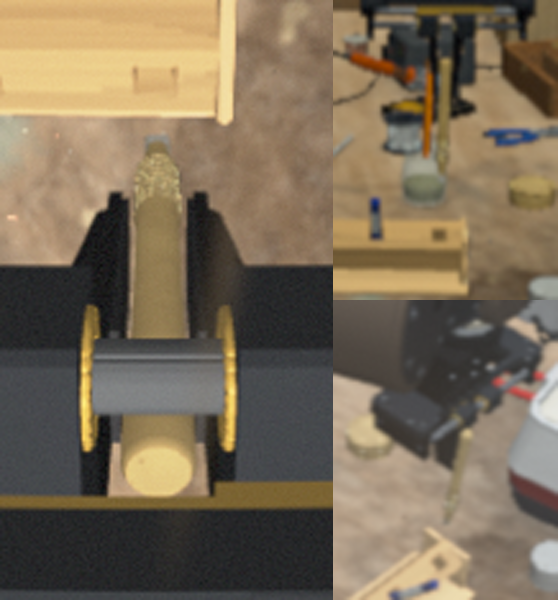

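```bash
cat >> h.py <<'E'
def tri(obs):
    A=np.zeros((3,3));b=np.zeros(3)
    for p,uv in obs:
        o,D=ray(p,[uv]);d=D[0]/np.linalg.norm(D[0]);M=np.eye(3)-np.outer(d,d);A+=M;b+=M@o
    return np.linalg.solve(A,b)
def ends(w,tip,uv,L=143):
    o,D=ray(w,[uv]);d=D[0]
    s=np.roots([d@d,2*d@(o-tip),(o-tip)@(o-tip)-L*L])
    return [(o+k*d) for k in s]
E
python3 - <<'E'
from h import *
import pickle
P=pickle.load(open("p6.pkl","rb"));w,d,s=P["wrist"],P["side"],P["scene"]
T={"all":tri([(w,(250.8,203.8)),(d,(286.7,186)),(s,(308,184))]),"ws":tri([(w,(250.8,203.8)),(s,(308,184))]),"wd":tri([(w,(250.8,203.8)),(d,(286.7,186))])}
for k,t in T.items():
    print(k,t.round(1))
    for e in ends(w,t,(251.6,332.5)): print("  end",e.round(1),((e-t)/143).round(3) if np.isreal(e).all() else "")
t=T["all"]
for n,p in P.items(): print(n,proj(p,[t]).round(1))
# direction hypotheses vs scene top pixel
for lean in(-.2,-.1,0,.1,.2):
    a=np.array([-.14*np.sin(lean),-.99*np.sin(lean),np.cos(lean)])
    print(lean,proj(s,[t,t+60*a,t+75*a,t+90*a]).round(1).tolist(),proj(w,[t+143*a]).round(1))
E
```

```text
all [621.1 225.5 135.6]
  end [601.9  85.8 111.6] [-0.134 -0.977 -0.168]
  end [620.5 220.1 278.5] [-0.004 -0.038  0.999]
ws [621.  224.3 125.2]
  end [601.6  83.5 108.8] [-0.136 -0.984 -0.115]
  end [619.3 211.3 267.6] [-0.012 -0.091  0.996]
wd [623.4 229.2 140.7]
  end [602.5  89.8 116.6] [-0.146 -0.975 -0.169]
  end [621.  224.2 283.6] [-0.017 -0.035  0.999]
wrist [[251.1 206.7]]
side [[285.5 187.9]]
scene [[307.8 181.7]]
-0.2 [[307.8, 181.7], [306.4, 166.9], [306.0, 163.1], [305.6, 159.2]] [[251.3 252.2]]
-0.1 [[307.8, 181.7], [307.8, 167.6], [307.8, 164.0], [307.8, 160.3]] [[251.3 288.5]]
0 [[307.8, 181.7], [309.2, 168.5], [309.6, 165.1], [310.0, 161.6]] [[251.3 321.2]]
0.1 [[307.8, 181.7], [310.7, 169.6], [311.4, 166.4], [312.2, 163.2]] [[251.3 349.3]]
0.2 [[307.8, 181.7], [312.1, 170.7], [313.2, 167.9], [314.3, 165.0]] [[251.2 372.1]]
```

Emit:
jog_arm:
  motion:
    - [[-40, 0, 0], 0]
    - [[-80, -15, 0], 0]
    - [[-115, -35, 0], 0]
    - [[-150, -60, 0], 0]
    - [[-180, -80, 0], 0]

```text
t: 7.55
eef_pos: [514.7, 62.4, 242.3]
tcp_rot: [-3.141, 0.0, 1.431]
ft_force: [0.8, -0.4, -0.1]
opening: 0.129
grip_force: 30.0
```

Emit:
jog_arm:
  motion:
    - [[-10, -9, 10], 0]
    - [[-11, -10, 30], 0]
    - [[-11, -10, 50], 0]
    - [[-11, -10, 60], 0]
    - [[-11, -10, 60], 0]

```text
t: 8.05
eef_pos: [504.5, 54.2, 181.5]
tcp_rot: [-3.139, 0.0, 1.431]
ft_force: [0.8, 0.0, -0.3]
opening: 0.127
grip_force: 30.0
```

```bash
python3 - <<'E'
from h import *
import pickle
st=state();print(st["eef_pos"],st["tcp_rot"],st["t"],st["ft_force"])
P={}
for n in("wrist","side","scene"):
    p=read_camera(n);P[n]=p
    for o in("glass_cutter","strip"):
      for r in cut_out(o,p): print(n,o,r["p"],r["box"])
pickle.dump(P,open("p7.pkl","wb"))
a=cv2.resize(P["wrist"]["img"][150:384,190:320],(333,600),interpolation=2)
b=cv2.resize(P["side"]["img"][175:275,220:295],(225,300),interpolation=2);c=cv2.resize(P["scene"]["img"][190:290,295:370],(225,300),interpolation=2)
cv2.imwrite("pics/c7.png",np.hstack([a,np.vstack([b,c])]))
E
```

```text
[504.4713604   54.16134049 181.52343009] [-3.13924441e+00  2.83070311e-04  1.43087215e+00] 8.05 [ 0.84667942  0.02494544 -0.27484722]
wrist glass_cutter 0.73 [236.3, 199.5, 268.9, 344.2]
wrist strip 0.74 [242.0, 156.2, 261.4, 216.4]
side glass_cutter 0.56 [256.1, 191.2, 260.3, 233.2]
```

View pics/c7.png

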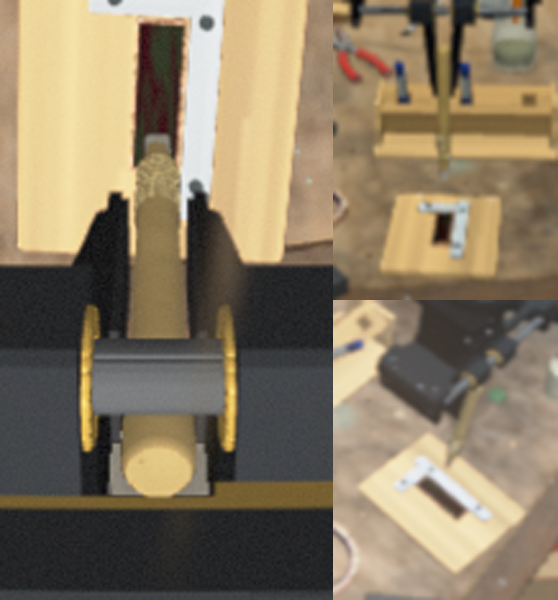

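```bash
python3 - <<'E'
from h import *
import pickle
P=pickle.load(open("p7.pkl","rb"));w,d,s=P["wrist"],P["side"],P["scene"]
o=[(w,(250.8,203)),(d,(257.3,232.3)),(s,(334.7,244.3))]
for q in(o,o[:2],[o[0],o[2]],o[1:]):
    t=tri(q);e=ends(w,t,(251.6,332.5))[1];print("tip",t.round(1),"axis",((e-t)/143).round(3))
print("strip side",onz(d,[(257,251.7)],14).round(1),"scene",onz(s,[(331,257)],14).round(1))
c=onz(w,[(243.8,158.6),(261.8,159.4)],14);print(c.round(1)); m=c.mean(0);u=c[1]-c[0];u/=np.linalg.norm(u);print("wrist c",m+30*np.array([u[1],-u[0],0]))
E
```

```text
tip [506.6  48.2  72.6] axis [-0.017 -0.044  0.999]
tip [507.   51.5  73.7] axis [-0.018 -0.062  0.998]
tip [506.4  47.3  67.5] axis [-0.019 -0.067  0.998]
tip [506.4  44.   75.7] axis [-0.012  0.004  1.   ]
strip side [[507.1  42.   14. ]] scene [[496.7  43.9  14. ]]
[[501.6  78.   14. ]
 [518.5  74.9  14. ]]
wrist c [504.57990144  46.95679176  14.        ]
```

Emit:
jog_arm:
  motion:
    - [[0, -0.5, 8], 0]
    - [[-0.5, -1, 16], 0]
    - [[-1, -1, 24], 0]
    - [[-1, -1, 24], 0]

```text
t: 8.9
eef_pos: [503.2, 53.2, 157.3]
tcp_rot: [-3.139, 0.0, 1.431]
ft_force: [0.4, -1.0, 0.1]
opening: 0.132
grip_force: 30.0
```

Emit:
jog_arm:
  motion:
    - [[0, 0, 0], 0]
    - [[0, 0, 0], 0]
    - [[0, 0, 0], 0]
    - [[0, 0, 0], 0]
    - [[0, 0, 0], 0]

```text
t: 9.4
eef_pos: [503.8, 53.3, 158.8]
tcp_rot: [3.141, -0.0, 1.431]
ft_force: [-0.4, -0.8, -0.7]
opening: 0.128
grip_force: 30.0
```

```bash
python3 - <<'E'
from h import *
import pickle
P={n:read_camera(n) for n in("wrist","side","scene")};pickle.dump(P,open("p8.pkl","wb"))
st=state();print(st["eef_pos"],st["t"],st["grip_force"],np.abs(st["qvel"]).max())
for n,p in P.items():
    for o in("glass_cutter","strip"):
      for r in cut_out(o,p): print(n,o,round(r["p"],2),r["box"])
w=P["wrist"];d=P["side"];s=P["scene"]
for z in(40,47,54):
    T=[506,48,z];print(z,proj(w,[T])[0].round(),proj(d,[T])[0].round(1),proj(s,[T])[0].round(1))
E
```

```text
[503.73053679  53.27736663 158.7109039 ] 9.55 29.989758854499087 0.0014805208680891864
wrist strip 0.68 [240.7, 159.8, 261.8, 222.0]
wrist strip 0.19 [456.9, 22.1, 511.6, 87.8]
side glass_cutter 0.75 [255.6, 198.2, 258.4, 236.3]
side strip 0.66 [252.6, 246.5, 260.1, 256.4]
scene glass_cutter 0.53 [330.5, 234.7, 336.8, 245.6]
scene strip 0.61 [323.4, 248.1, 336.8, 258.3]
40 [253. 202.] [256.4 243. ] [332.4 249.6]
47 [253. 205.] [256.4 240.9] [332.7 248.3]
54 [253. 207.] [256.4 238.8] [332.9 247. ]
```

```bash
python3 -c "from cell import job_done; print(job_done())"
```

```text
the job is handed in; nothing more can be done
None
```

I handed the job in with the cutter held still and upright, wheel down, leaning about 0.06 rad. The wheel is about 3 cm above the strip's middle, estimated from the camera images. The hand-in returned no verdict.

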